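# Offer the blade lever up to the bread guillotine

## Robot

A 7-joint arm with a two-finger parallel gripper is mounted at the origin on the work surface. World frame = base frame: x ahead of the robot, y to its left, z up, the work surface at z = 0. Lengths are in mm, angles in rad, forces in N, time in s.
With the tool pointing down it reaches from about 400 to 875 mm from the base axis. Payload 4.4 kg.
Tool frame: the origin (TCP) lies at the very end of the fingers, on their centre line; the grasp point (between the pads) lies 19 mm behind it; y points along the fingers, z is the direction in which the jaws open and shut, and the axes are right-handed (so a half turn about y gives the same grasp; the last joint's range is limited). The gripper opens to 85 mm and grips with 20 to 120 N. Pads are 22 mm wide; open, the fingers measure 114 mm over their backs; the gripper's body (76 mm by 85 mm) begins 54 mm behind the grasp point. The pads swing forward as they close: fully open they stand 13 mm farther back than shut.
Start: joints at [1.277, 0.628, 0.038, 1.517, -0.027, 0.996, -0.02], TCP at [146.82, -633.215, 231.313] pointing down, gripper open.
Joint ranges: [-3.06, 3.06], [-0.37, 2.12], [-1.25, 1.32], [0.18, 2.47], [-1.1, 4.24], [0.23, 1.98], [-2.94, 2.94]. Speed limits (rad/s): [2.57, 2.57, 3.14, 3.14, 3.14, 3.14, 3.14].

## Interface

Orientations are given as [roll, pitch, yaw] about the fixed x, y, z axes, in that order (R = Rz(yaw) Ry(pitch) Rx(roll)).
In Python, from cell import * gives the robot as it stands.
- The arm moves only by the tool apply_moves, never from a script. Its argument "targets" is a list of rows, each a list of 6 numbers: the shift along the tool's x, y, z in units of 40 mm (1.0 is 40 mm), then the turn, a rotation vector about the tool's x, y, z in units of 8 degrees (1.0 is 8 degrees). A call has 1 to 12 rows; each row shifts and turns the commanded pose from where the row before left it, along the tool's axes as they then stand; what a row does not reach is not made up. A row lasts 1/8 s, in which the tool goes at most 62.5 mm and 10.7 degrees, less where a joint would pass 70% of its speed; a pose out of reach is approached as far as the arm can. A call is refused whole if a number of a shift passes 1 or a number of a turn 1, either way. A call with a gripper value outside its range is refused whole. "jaw" is the gripper command: -1 is shut, 1 is fully open, values between are in proportion, set as the call begins (left out, the last holds). The fingers move at their own pace and stop on an object; the grip force is fixed at half the most. Time passes only in rows, so rows that do not move let the fingers close. It gives the time, the measured TCP pose, the force and the opening at its end, in the units of the state.
- read_state(): the state, without advancing time (a new reading comes with each control period).
- get_image(name): name is "side" or "top"; returns the picture (420x560x3 uint8, red, green, blue); there is no depth.
- calibration(name): a dict with "fx", "fy", "cx", "cy" (pixels), "world_from_camera" (4x4, takes a point from camera to world coordinates). Camera axes: x right, y down, z forward; pixel columns grow to the right and rows downward; lengths in mm; the calibration is good to about 2 mm. A picture is of the moment at which its call begins. calibration takes no time and is no camera call.
- finish_job(): hands the job in, once; it reports no verdict.
The state is a dict: "clock": time; "qpos": joint angles; "qd": joint speeds; "tau": joint torques, N m; "eef_pos": TCP position; "tool_rot": TCP orientation; "force": force on the tool from outside, world axes, zero at the start; "torque": the same for the moment, N m; "width": finger opening in mm.
Only numpy, scipy, OpenCV 4.12 (cv2) and the standard library are available. Lean on these libraries where they do the work, as an engineer would, in place of code of your own. Each camera call takes 0.05 s, during which the arm holds its last target. There are 200 camera calls.

## Task

The washed blade lever is to go back on the bread guillotine: first push the sliding bed board fully shut over the crumb well, so that nothing drops into it. Then lift the lever out of its wooden rest by its balance point and, keeping it level, bring it to the guillotine and hold it level and in line with the base, with its eye straight above the pivot fork and about two centimetres clear of it, so that I can oil the fork. Finish while holding it still there, and leave the oil bottle, the pivot pin and the baguette where they are.

Things in the scene. Friction and masses are not known exactly. Their poses are not given: they have to be found in the camera images.
- guillotine: Bread guillotine's fixed base: oak board 420 (x) x 180 (y) x 45 mm high. Origin: centre of its underside, on the table; x along it towards the fork (end away from the robot), z up. Mid-board an open crumb well under the sliding bed board. The lever belongs in the plane y = 0 (thin dark line on the board), running from the fork back towards -x.
- fork (a point): Centre of the pivot axis in the dark steel fork: x 170, y 0, z 95 mm in the guillotine's frame, same axes. Two upright cheeks, each 30 (x) x 8 (y) mm, 20 mm slot between, open at the top; the cheeks end 16 mm above this point (111 mm above the table).
- bed (a joint): Opening of the bed board (pale beech, 166 x 164 x 10 mm, flush with the base's top), in m: 0 = fully shut (hard stop), at most 0.11. Opens by sliding along the guillotine's -y, shuts along +y; starts 50 to 90 mm open, takes about 3 N, stays where left.
- bed_tab (a point): Centre of the grip tab on the bed board's -y edge, to push or to pinch from above: 50 mm wide (guillotine's x), 14 mm thick (31 to 45 mm above the table), sticking out 40 mm in -y; this point is 18 mm from its outer end. Moves with the board; when shut it is at x 15, y -112, z 38 mm in the guillotine's frame, still clear of the base's side (y -90).
- rest: Fixed wooden rest carrying the lever: plank 240 (x) x 85 x 14 mm, two slotted posts at x +85 and -85 mm (18 mm along x, 40 mm across, tops at 75 mm). Origin: centre of its underside; x along it. The blade stands in 7 mm slots: the lever must rise 45 mm straight up to come clear. Between the posts the sides are free.
- lever: Loose blade lever, 0.65 kg +-25 %, 398 mm long, level along the rest, edge down. Origin = balance point, mid-height of spine, 82 mm above table, over the rest's origin; x to the eye, z up. Spine: dark steel bar 12 mm thick (y), z +-7, x -126 to 128 mm. Blade: 3 mm thick, x -122 to 108, down to z -49. Wooden handle 28 mm thick, x -136 to -252. Balance is 53 mm from mid-length, on the eye's side.
- lever_eye (a point): Centre of the lever's eye, a dark steel hub 36 mm across and 18 mm thick (y), at x +128, y 0, z 0 in the lever's frame. Axes as the lever's.
- oil_bottle: Loose amber oil bottle, 48 mm across, 125 mm high, standing on the table on the guillotine's +y side near the fork; origin at the centre of its underside. Leave alone.
- pin: Loose brass pivot pin, 10 mm thick, 48 mm high, standing on its 18 mm head on the guillotine's board beside the fork (about 60 mm from the lever's plane); origin at the centre of its underside. Leave alone.
- baguette: Loose short baguette, 260 mm long, 60 mm thick, lying on the table alongside the rest on its -y side, its axis about 112 mm from the rest's centre line; origin at the centre of its underside. Leave alone.

How it is judged:
By the outcome, as a careful person would: the job done as asked, in the order asked, and still so for the second after the job is handed in, while the arm keeps its last pose, push and grip.
It also fails if it takes over 59 s, if anything falls off the work surface, if the arm or the gripper's body presses on something with over 40 N, if the wrist force passes 120 N, or if a joint passes its speed limit or range.

## Working session

There is one attempt and no reset: what is moved stays moved. The work goes in short steps, Python scripts to look and compute and a tool call to move; the robot and the scene stay as the last step left them, time stands still between calls to the robot, and variables do not carry over. Pictures are saved under pics/ and viewed, about 8 in all and at most 12, crops included, and the job is handed in when it is done.

Besides the shell and the picture viewer there is one more tool, called after ">>>" as name([rows], argument=value, ...), one row to a line, values as JSON. apply_moves: Moves the arm, as the interface text tells. Its arguments: {"type":"object","properties":{"targets":{"type":"array"},"jaw":{"type":"number"}},"required":["targets"]}

```bash
ls; mkdir -p pics; python3 - <<'E'
from cell import *
import cv2
s=read_state(); print({k:s[k] for k in ('clock','eef_pos','tool_rot','force','width')})
for n in('side','top'):
    cv2.imwrite(f'pics/{n}0.png',get_image(n)[:,:,::-1]); c=calibration(n); print(n,c)
E
```

```text
pics
{'clock': 0.0, 'eef_pos': array([ 146.67969056, -632.59231431,  230.40539476]), 'tool_rot': array([-1.57269984e+00, -2.30753557e-05, -2.91379485e+00]), 'force': array([-0.3454749 , -1.26059811,  0.77079342]), 'width': 85.25683384341293}
side {'fx': 426.33317200119956, 'fy': 426.33317200119956, 'cx': 282.1165838424409, 'cy': 212.2100879147064, 'world_from_camera': array([[-9.28785754e-01, -1.87602580e-01,  3.19628371e-01,
         2.61829578e+02],
       [-3.70608245e-01,  4.64174289e-01, -8.04482292e-01,
         8.96501277e+02],
       [ 2.55968159e-03, -8.65648602e-01, -5.00645530e-01,
         6.12413613e+02],
       [ 0.00000000e+00,  0.00000000e+00,  0.00000000e+00,
         1.00000000e+00]])}
top {'fx': 459.0091296279292, 'fy': 459.0091296279292, 'cx': 278.87545182249124, 'cy': 213.03937497196222, 'world_from_camera': array([[ 2.70326980e-02, -9.81169396e-01,  1.91248136e-01,
         4.26263564e+02],
       [-9.99615547e-01, -2.53531923e-02,  1.12237896e-02,
         2.68897027e+01],
       [-6.16368806e-03, -1.91478019e-01, -9.81477548e-01,
         9.52996034e+02],
       [ 0.00000000e+00,  0.00000000e+00,  0.00000000e+00,
         1.00000000e+00]])}
```

View pics/top0.png

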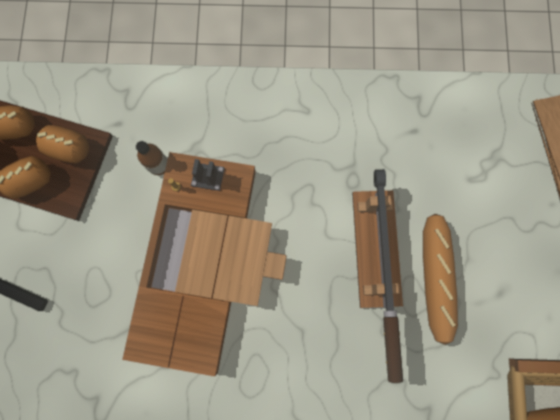

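View pics/side0.png

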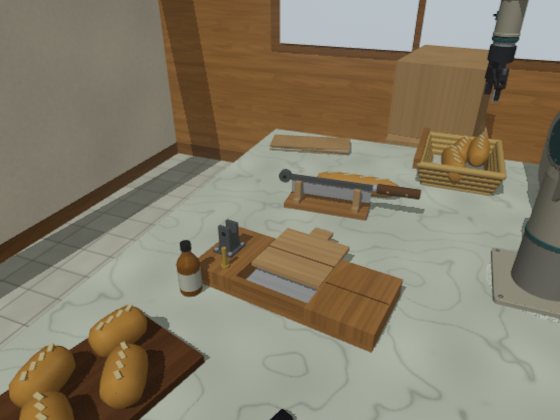

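The top view shows the guillotine with corners near (170,154), (255,165), (217,374) and (124,360). The fork is at (207,177), the tab at (275,265), the lever eye at (380,178) and the handle end at (397,382). The baguette lies to the right of the rest. Next I'll look at crops for exact pixels.

```bash
python3 - <<'E'
import cv2
im=cv2.imread('pics/top0.png')
def crop(x0,y0,w,h,k,name):
    c=cv2.resize(im[y0:y0+h,x0:x0+w],None,fx=k,fy=k,interpolation=cv2.INTER_CUBIC)
    for x in range(x0,x0+w,20):
        cv2.line(c,((x-x0)*k,0),((x-x0)*k,6),(0,0,255),1); cv2.putText(c,str(x),((x-x0)*k,16),0,.4,(0,0,255),1)
    for y in range(y0,y0+h,20):
        cv2.line(c,(0,(y-y0)*k),(6,(y-y0)*k),(0,0,255),1); cv2.putText(c,str(y),(7,(y-y0)*k+4),0,.4,(0,0,255),1)
    return c
import numpy as np
a=crop(120,140,180,240,2,''); a=cv2.resize(a,None,fx=1.25,fy=1.25)
b=crop(345,160,70,240,2,''); b=cv2.resize(b,None,fx=1.25,fy=1.25)
cv2.imwrite('pics/c1.png',np.hstack([a,b]))
E
```

```text
(no output)
```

View pics/c1.png

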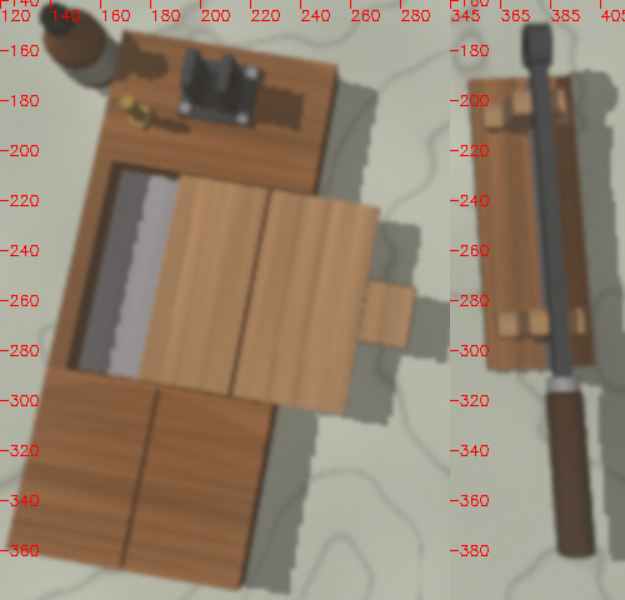

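The crop gives full-image pixels for the base corners: (169.6,152.8), (255.2,166.8), (216,375.2) and (123.2,360). The seam line runs (182.8,296)–(168.8,367.2). The tab corners are (269,253)–(285,279), the eye (379.8,178) and the handle end (395,382.4).

```bash
cat > h.py <<'E'
import numpy as np
from cell import *
def onz(n,uv,z):
    c=calibration(n);T=c['world_from_camera']
    d=T[:3,:3]@np.array([(uv[0]-c['cx'])/c['fx'],(uv[1]-c['cy'])/c['fy'],1.]);o=T[:3,3]
    return o+d*(z-o[2])/d[2]
def proj(n,p):
    c=calibration(n);T=c['world_from_camera'];q=T[:3,:3].T@(np.array(p)-T[:3,3])
    return np.array([c['fx']*q[0]/q[2]+c['cx'],c['fy']*q[1]/q[2]+c['cy']])
E
python3 - <<'E'
from h import *
np.set_printoptions(precision=1,suppress=True)
P=[onz('top',u,45) for u in [(169.6,152.8),(255.2,166.8),(216,375.2),(123.2,360)]]
for i in range(4): print(P[i],'len',np.linalg.norm(P[i]-P[(i+1)%4]))
c=sum(P)/4;print('centre',c)
d=(P[0]+P[1]-P[2]-P[3])[:2];print('yaw',np.degrees(np.arctan2(d[1],d[0])), 'w',np.degrees(np.arctan2(*(P[0]+P[3]-P[1]-P[2])[:2])))
s=[onz('top',u,45) for u in [(182.8,296),(168.8,367.2)]];print('seam',s)
print('tab', [onz('top',u,45) for u in [(268,253),(285.5,255),(283,279),(263,277.5)]])
e=onz('top',(379.8,178),98);print('eye',e)
a,b,h=onz('top',(381,190),89),onz('top',(389.8,310),89),onz('top',(395,382.4),85);print(a,b,h,np.linalg.norm(e-h))
for x,y in((e,h),(a,b)): print('lever yaw',np.degrees(np.arctan2((x-y)[1],(x-y)[0])))
col=onz('top',(389.7,313.5),88);print('collar',col)
r=[onz('top',u,14) for u in [(353.4,191),(394,190.5),(402,306),(360.5,308)]];print('rest',r,sum(r)/4)
E
```

```text
[724.4 267.   45. ] len 180.2857485846018
[698.8  88.6  45. ] len 414.52585596832154
[288.5 147.5  45. ] len 179.36580290014606
[311.  325.4  45. ] len 417.50555817393655
centre [505.7 207.1  45. ]
yaw -8.102376280641469 w 7.7074738332996215
seam [array([433.6, 220. ,  45. ]), array([300.4, 237.7,  45. ])]
tab [array([522. ,  56.6,  45. ]), array([518.9,  21.9,  45. ]), array([471.7,  25.6,  45. ]), array([473.6,  64.9,  45. ])]
eye [ 666.5 -155.6   98. ]
[ 645.1 -159.5   89. ] [ 418.3 -172.1   89. ] [ 291.2 -179.9   85. ] 376.33038463707385
lever yaw 3.7070455471513557
lever yaw 3.188886131278709
collar [ 411.9 -172.    88. ]
rest [array([ 660.5, -117.7,   14. ]), array([ 663.7, -202.9,   14. ]), array([ 426.1, -213.9,   14. ]), array([ 419.9, -130.9,   14. ])] [ 542.5 -166.3   14. ]
```

>>> apply_moves([
  [0, 0, 0, 0, 0.87, 0],
  [0, 0, 0, 0, 0.87, 0],
  [0, 0, 0, 0, 0.87, 0],
  [-0.37, 0, -0.95, 0, 0, 0],
  [-0.37, 0, -0.95, 0, 0, 0],
  [-0.37, 0, -0.95, 0, 0, 0],
  [-0.37, 0, -0.95, 0, 0, 0],
  [-0.37, 0, -0.95, 0, 0, 0],
  [-0.37, 0, -0.95, 0, 0, 0],
  [-0.37, 0, -0.95, 0, 0, 0],
  [-0.37, 0, -0.95, 0, 0, 0],
  [-0.37, 0, -0.95, 0, 0, 0],
], jaw=-1)

```text
clock: 1.6
eef_pos: [325.8, -311.2, 231.2]
tool_rot: [-1.571, -0.0, 3.005]
force: [-0.3, -0.5, -0.3]
width: -0.0
```

>>> apply_moves([
  [-0.37, 0, -0.95, 0, 0, 0],
  [-0.37, 0, -0.95, 0, 0, 0],
  [-0.37, 0, -0.95, 0, 0, 0],
  [-0.37, 0, -0.95, 0, 0, 0],
  [-0.37, 0, -0.95, 0, 0, 0],
  [-0.37, 0, -0.95, 0, 0, 0],
  [-0.37, 0, -0.95, 0, 0, 0],
  [-0.37, 0, -0.95, 0, 0, 0],
  [0, 0, 0, 0, 0, 0],
  [0, 0, 0, 0, 0, 0],
])

```text
clock: 2.85
eef_pos: [483.4, -28.1, 231.0]
tool_rot: [-1.57, -0.001, 3.005]
force: [-0.3, -0.8, -0.9]
width: -0.1
```

```bash
cat >> h.py <<'E'
def Rz(a): a=np.radians(a); return np.array([[np.cos(a),-np.sin(a),0],[np.sin(a),np.cos(a),0],[0,0,1]])
G0=np.array([505.7,207.1,0]); GY=-7.9
def rel(target,yaw=None):
    "needed shift (tool units) and turn (units) from the measured pose"
    from scipy.spatial.transform import Rotation as R
    s=read_state();A=R.from_euler('xyz',s['tool_rot'])
    d=A.inv().apply(np.array(target)-s['eef_pos'])/40
    print('t',round(s['clock'],2),'pos',s['eef_pos'].round(1),'rot deg',np.degrees(s['tool_rot']).round(2),'F',s['force'].round(1),'w',round(s['width'],1))
    print('shift units',d.round(3))
    if yaw is not None:
        B=R.from_euler('xyz',[-90,0,yaw],degrees=True)
        print('turn units',(np.degrees((A.inv()*B).as_rotvec())/8).round(3))
def g2w(p): return G0+Rz(GY)@np.array(p,float)
E
python3 - <<'E'
from h import *
rel(g2w([15,-225,25]),180+GY)
E
```

```text
t 2.85 pos [483.4 -28.1 231. ] rot deg [-8.9960e+01 -7.0000e-02  1.7216e+02] F [-0.3 -0.8 -0.9] w -0.1
shift units [-0.126  5.149 -0.28 ]
turn units [-0.005  0.007  0.008]
```

>>> apply_moves([
  [-0.12, 0.9, 0, 0, 0, 0],
  [0, 0.9, 0, 0, 0, 0],
  [0, 0.9, 0, 0, 0, 0],
  [0, 0.9, 0, 0, 0, 0],
  [0, 0.8, 0, 0, 0, 0],
  [0, 0.5, 0, 0, 0, 0],
  [0, 0.25, 0, 0, 0, 0],
  [0, 0, 0, 0, 0, 0],
  [0, 0, 0, 0, 0, 0],
])

```text
clock: 3.98
eef_pos: [489.3, -28.5, 26.1]
tool_rot: [-1.571, 0.001, 3.004]
force: [-0.1, -1.1, 0.2]
width: -0.5
```

```bash
python3 - <<'E'
from h import *
rel(g2w([15,-150,25]),180+GY)
E
```

```text
t 3.98 pos [489.3 -28.5  26.1] rot deg [-9.0000e+01  8.0000e-02  1.7214e+02] F [-0.1 -1.1  0.2] w -0.5
shift units [ 0.027  0.027 -2.141]
turn units [-0.     0.005 -0.01 ]
```

>>> apply_moves([
  [0, 0, -0.3, 0, 0, 0],
  [0, 0, -0.3, 0, 0, 0],
  [0, 0, -0.25, 0, 0, 0],
  [0, 0, -0.2, 0, 0, 0],
  [0, 0, -0.2, 0, 0, 0],
  [0, 0, -0.2, 0, 0, 0],
  [0, 0, -0.2, 0, 0, 0],
  [0, 0, -0.2, 0, 0, 0],
  [0, 0, -0.2, 0, 0, 0],
  [0, 0, 0, 0, 0, 0],
])

```text
clock: 5.22
eef_pos: [500.1, 54.6, 25.2]
tool_rot: [-1.572, 0.0, 3.007]
force: [-0.3, -0.6, -0.5]
width: -0.0
```

>>> apply_moves([
  [0, 0, -0.06, 0, 0, 0],
  [0, 0, -0.06, 0, 0, 0],
  [0, 0, 0, 0, 0, 0],
])

```text
clock: 5.6
eef_pos: [500.3, 57.8, 25.2]
tool_rot: [-1.571, -0.001, 3.005]
force: [0.3, -1.2, -0.7]
width: 0.1
```

```bash
python3 - <<'E'
from h import *
rel(g2w([15,-144.5,25]),180+GY)
E
```

```text
t 5.6 pos [500.3  57.8  25.2] rot deg [-8.9990e+01 -4.0000e-02  1.7217e+02] F [ 0.3 -1.2 -0.7] w 0.1
shift units [ 0.005  0.005 -0.104]
turn units [-0.002  0.008  0.005]
```

>>> apply_moves([
  [0, 0, -0.06, 0, 0, 0],
  [0, 0, -0.06, 0, 0, 0],
  [0, 0, 0, 0, 0, 0],
])

```text
clock: 5.98
eef_pos: [501.1, 63.0, 25.2]
tool_rot: [-1.571, -0.0, 3.005]
force: [-0.4, -1.5, -0.1]
width: 0.1
```

```bash
python3 - <<'E'
from h import *
import cv2
rel(g2w([15,-144.5,25]),180+GY)
cv2.imwrite('pics/t1.png',cv2.resize(get_image('top')[140:380,110:310,::-1],None,fx=2.5,fy=2.5,interpolation=cv2.INTER_CUBIC))
E
```

```text
t 5.97 pos [501.1  63.   25.2] rot deg [-9.001e+01 -2.000e-02  1.722e+02] F [-0.4 -1.5 -0.1] w 0.1
shift units [0.007 0.005 0.029]
turn units [0.001 0.013 0.003]
```

View pics/t1.png

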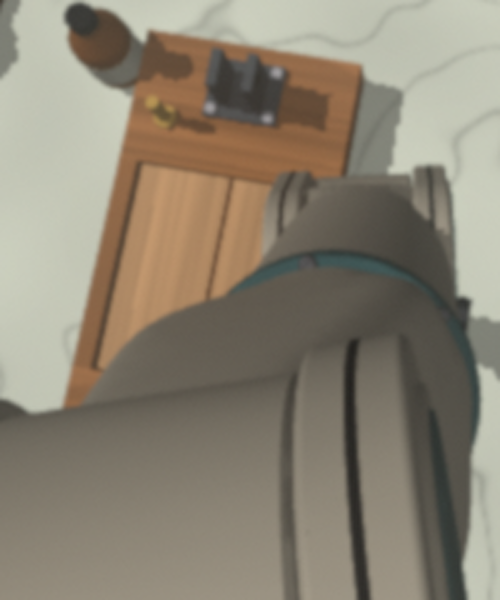

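The board is almost shut: only a thin dark line is left along its +y edge, around crop (130,165)–(95,365). I'll push until the hard stop shows in the force.

>>> apply_moves([
  [0, 0, -0.06, 0, 0, 0],
  [0, 0, -0.05, 0, 0, 0],
  [0, 0, 0, 0, 0, 0],
])

```text
clock: 6.4
eef_pos: [501.7, 67.1, 25.3]
tool_rot: [-1.571, -0.0, 3.005]
force: [-1.2, -2.3, -1.9]
width: -0.3
```

>>> apply_moves([
  [0, 0, -0.05, 0, 0, 0],
  [0, 0, 0, 0, 0, 0],
])

```text
clock: 6.65
eef_pos: [501.7, 67.2, 25.3]
tool_rot: [-1.569, -0.001, 3.003]
force: [-1.2, -6.1, -0.6]
width: -0.1
```

>>> apply_moves([
  [0, 0, -0.05, 0, 0, 0],
  [0, 0, 0, 0, 0, 0],
])

```text
clock: 6.9
eef_pos: [501.7, 67.2, 25.3]
tool_rot: [-1.567, -0.001, 3.002]
force: [-3.3, -10.8, 0.4]
width: -0.2
```

>>> apply_moves([
  [0, 0, 0.4, 0, 0, 0],
  [0, 0, 0.8, 0, 0, 0],
  [0, -0.5, 0.5, 0, 0, 0],
  [0, -0.9, 0, 0, 0, 0],
  [0, -0.9, 0, 0, 0, 0],
  [0, -0.9, 0, 0, 0, 0],
  [0, -0.9, 0, 0, 0, 0],
  [0, -0.8, 0.5, 0, -0.7, 0],
  [0, 0, 0.9, 0, -0.67, 0],
  [-0.2, 0, 0.8, 0, 0, 0],
  [-0.2, 0, 0.8, 0, 0, 0],
  [0, 0, 0, 0, 0, 0],
], jaw=0)

```text
clock: 8.4
eef_pos: [509.7, -117.8, 221.7]
tool_rot: [-1.57, 0.003, -3.091]
force: [0.3, -0.1, 0.3]
width: 42.7
```

```bash
python3 - <<'E'
from h import *
import cv2
rel([542,-165.5,63],-176.8)
a=get_image('top')[:,:,::-1][140:380,100:300]; b=get_image('side')[:,:,::-1][130:370,170:430]
cv2.imwrite('pics/t2.png',cv2.resize(np.hstack([a,b]),None,fx=1.7,fy=1.7,interpolation=cv2.INTER_CUBIC))
E
```

```text
t 8.4 pos [ 509.7 -117.8  221.7] rot deg [-8.9930e+01  1.5000e-01 -1.7709e+02] F [ 0.3 -0.1  0.3] w 42.7
shift units [-0.737  3.971  1.227]
turn units [-0.008 -0.036 -0.019]
```

View pics/t2.png

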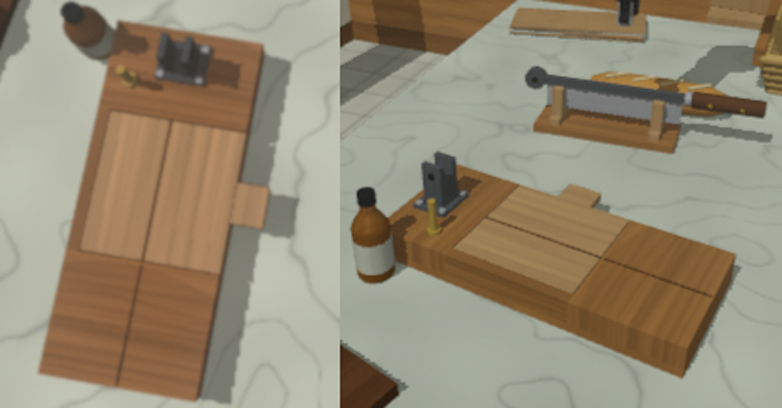

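Both views show the bed shut, with its centre seam continuous with the base's line: top crop (172,122)–(118,385). The lever eye in the side view is at crop (536,77). I'll use these to refine the lever and guillotine poses.

```bash
python3 - <<'E'
from h import *
np.set_printoptions(precision=1,suppress=True)
a,b=onz('top',(201.2,211.8),45),onz('top',(169.4,366.5),45)
print(a,b,'yaw',np.degrees(np.arctan2((a-b)[1],(a-b)[0])))
for p in(a,b): print('g',Rz(-GY)@(p-G0))
e=np.array([542,-165.5,82])+Rz(3.2)@np.array([128,0,0]);print('eye',e,proj('side',e),'seen 285.3 175.3',proj('top',e),'seen 379.8 178 (top part)')
h=np.array([542,-165.5,82])+Rz(3.2)@np.array([-252,0,0]);print('end',proj('side',h),'seen',170+(765-340)/1.7,130+107/1.7)
# fork cheek tops, from top view c: left cheek/right cheek tips
f=g2w([170,0,111]);print('fork',f,'pix top',proj('top',f),'side',proj('side',f))
print('fork crop t2',(proj('top',f)-[100,140])*1.7,(proj('side',f)-[170,130])*1.7+[340,0])
E
```

```text
[601.7 194.1  45. ] [301.7 236.6  45. ] yaw -8.069133872299803
g [96.9  0.3 45. ]
g [-206.1    1.2   45. ]
eye [ 669.8 -158.4   82. ] [285.8 175.5] seen 285.3 175.3 [379.5 178.6] seen 379.8 178 (top part)
end [420.8 195.1] seen 420.0 192.94117647058823
fork [674.1 183.7 111. ] pix top [202.9 168. ] side [228.6 223.7]
fork crop t2 [175.   47.6] [439.6 159.4]
```

>>> apply_moves([
  [-0.37, 0, 0.6, 0, 0, 0],
  [-0.37, 0, 0.6, 0, -0.03, 0],
  [0, 0.9, 0.03, 0, 0, 0],
  [0, 0.8, 0, 0, 0, 0],
  [0, 0.6, 0, 0, 0, 0],
  [0, 0, 0, 0, 0, 0],
])

```text
clock: 9.25
eef_pos: [539.6, -160.6, 127.9]
tool_rot: [-1.573, -0.003, -3.08]
force: [0.0, 0.3, -0.3]
width: 42.6
```

```bash
sed -i 's/^G0=.*/G0=np.array([505.7,207.5,0]); GY=-8.0/' h.py; python3 - <<'E'
from h import *
rel([542,-165.5,63],-176.8)
E
```

```text
t 9.25 pos [ 539.6 -160.6  127.9] rot deg [ -90.13   -0.2  -176.5 ] F [ 0.   0.3 -0.3] w 42.6
shift units [-0.057  1.621  0.131]
turn units [0.017 0.038 0.024]
```

>>> apply_moves([
  [-0.06, 0.3, 0.13, 0, 0.04, 0],
  [0, 0.5, 0, 0, 0, 0],
  [0, 0.4, 0, 0, 0, 0],
  [0, 0.3, 0, 0, 0, 0],
  [0, 0.12, 0, 0, 0, 0],
  [0, 0, 0, 0, 0, 0],
  [0, 0, 0, 0, 0, 0],
])

```text
clock: 10.12
eef_pos: [543.9, -168.0, 65.0]
tool_rot: [-1.57, 0.001, -3.088]
force: [-0.7, -0.4, -0.5]
width: 42.7
```

```bash
python3 - <<'E'
from h import *
import cv2
rel([542,-165.5,63],-176.8)
a=get_image('top')[:,:,::-1][150:400,320:480]; b=get_image('side')[:,:,::-1][120:230,260:440]
a=cv2.resize(a,None,fx=2.2,fy=2.2,interpolation=cv2.INTER_CUBIC);b=cv2.resize(b,None,fx=2.4,fy=2.4,interpolation=cv2.INTER_CUBIC)
c=np.zeros((550,800,3),np.uint8);c[:,:352]=a;c[:264,360:792]=b
cv2.imwrite('pics/t3.png',c)
E
```

```text
t 10.12 pos [ 543.9 -168.    65. ] rot deg [-8.9980e+01  6.0000e-02 -1.7695e+02] F [-0.7 -0.4 -0.5] w 42.7
shift units [ 0.045  0.05  -0.064]
turn units [-0.002 -0.019 -0.007]
```

View pics/t3.png

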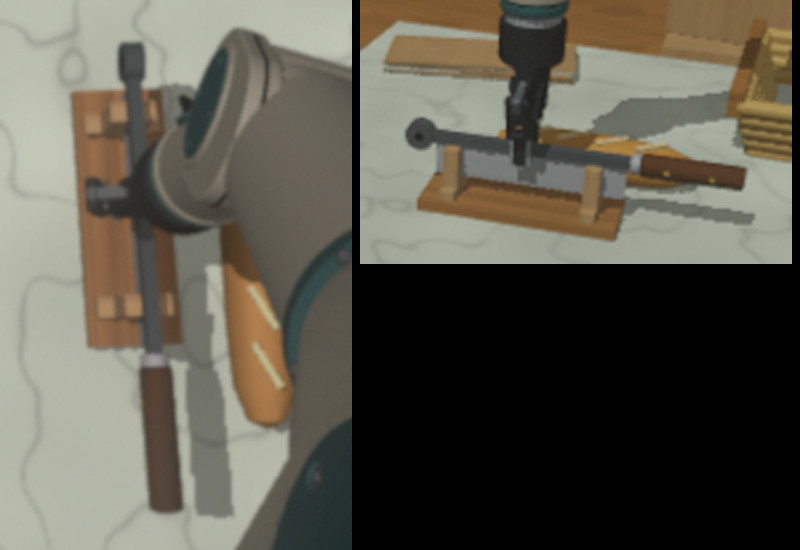

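The fingers straddle the spine between the posts: finger at side crop (518,150), and they clear the baguette. I'll apply the small correction, then close.

>>> apply_moves([
  [0.045, 0.05, -0.06, 0, -0.02, 0],
  [0, 0, 0, 0, 0, 0],
])

```text
clock: 10.48
eef_pos: [541.3, -165.1, 62.5]
tool_rot: [-1.571, -0.0, -3.085]
force: [0.1, -0.4, 0.2]
width: 42.8
```

>>> apply_moves([
  [0, 0, 0, 0, 0, 0],
  [0, 0, 0, 0, 0, 0],
  [0, 0, 0, 0, 0, 0],
  [0, 0, 0, 0, 0, 0],
  [0, 0, 0, 0, 0, 0],
  [0, 0, 0, 0, 0, 0],
], jaw=-1)

```text
clock: 11.22
eef_pos: [541.6, -165.2, 62.7]
tool_rot: [-1.571, 0.0, -3.085]
force: [-1.6, 2.5, 5.4]
width: 11.1
```

```bash
python3 - <<'E'
from h import *
rel([542,-165.5,63],-176.8); print(read_state()['torque'].round(2))
E
```

```text
t 11.22 pos [ 541.6 -165.2   62.7] rot deg [-9.0020e+01  1.0000e-02 -1.7677e+02] F [-1.6  2.5  5.4] w 11.1
shift units [-0.009 -0.007  0.008]
turn units [ 0.002  0.004 -0.001]
[0.44 0.24 0.12]
```

>>> apply_moves([
  [0, -0.1, 0, 0, 0, 0],
  [0, -0.15, 0, 0, 0, 0],
  [0, -0.2, 0, 0, 0, 0],
  [0, -0.2, 0, 0, 0, 0],
  [0, -0.2, 0, 0, 0, 0],
  [0, -0.2, 0, 0, 0, 0],
  [0, -0.2, 0, 0, 0, 0],
  [0, -0.2, 0, 0, 0, 0],
  [0, -0.2, 0, 0, 0, 0],
  [0, 0, 0, 0, 0, 0],
  [0, 0, 0, 0, 0, 0],
])

```text
clock: 12.6
eef_pos: [541.3, -165.5, 128.4]
tool_rot: [-1.571, -0.0, -3.086]
force: [-0.9, -0.1, -6.3]
width: 11.0
```

```bash
python3 - <<'E'
from h import *
import cv2
rel([542,-165.5,230],-176.8); print(read_state()['torque'].round(2))
im=get_image('side')[:,:,::-1]
cv2.imwrite('pics/t4.png',cv2.resize(im[90:230,250:450],None,fx=3,fy=3,interpolation=cv2.INTER_CUBIC))
E
```

```text
t 12.6 pos [ 541.3 -165.5  128.4] rot deg [-9.0010e+01 -2.0000e-02 -1.7679e+02] F [-0.9 -0.1 -6.3] w 11.0
shift units [-1.500e-02 -2.541e+00  1.000e-03]
turn units [0.001 0.002 0.003]
[ 0.01  0.06 -0.03]
```

View pics/t4.png

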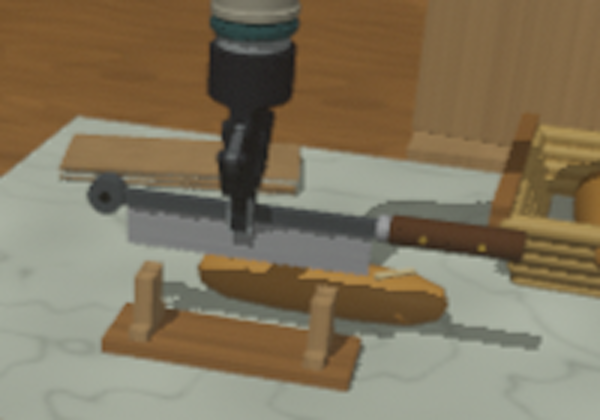

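The lever hangs level from the gripper and is clear of the rest. The eye is at crop (107,193), the handle end at (525,243), and the wrist torque is about 0. The baguette and rest are undisturbed.

>>> apply_moves([
  [0, -0.3, 0, 0, 0, 0],
  [0, -0.4, 0, 0, 0, 0],
  [0, -0.4, 0, 0, 0, 0],
  [0, -0.3, 0, 0, 0, 0],
  [0, -0.1, 0, 0, 0.2, 0],
  [0, 0, 0, 0, 0.3, 0],
  [0, 0, 0, 0, 0.4, 0],
  [0, 0, 0, 0, 0.3, 0],
  [0, 0, 0, 0, 0.2, 0],
  [0.03, 0, -0.2, 0, 0, 0],
  [0.05, 0, -0.4, 0, 0, 0],
  [0.08, 0, -0.6, 0, 0, 0],
])

```text
clock: 14.15
eef_pos: [541.9, -116.0, 188.5]
tool_rot: [-1.571, 0.0, 3.002]
force: [0.0, 0.2, -6.4]
width: 10.7
```

>>> apply_moves([
  [0.1, 0, -0.8, 0, 0, 0],
  [0.1, 0, -0.8, 0, 0, 0],
  [0.1, 0, -0.8, 0, 0, 0],
  [0.1, 0, -0.8, 0, 0, 0],
  [0.1, 0, -0.8, 0, 0, 0],
  [0.1, 0, -0.8, 0, 0, 0],
  [0.1, 0, -0.8, 0, 0, 0],
  [0.1, 0, -0.7, 0, 0, 0],
  [0.1, 0, -0.5, 0, 0, 0],
  [0, 0, -0.3, 0, 0, 0],
  [0, 0, 0, 0, 0, 0],
  [0, 0, 0, 0, 0, 0],
])

```text
clock: 15.65
eef_pos: [545.8, 167.5, 188.5]
tool_rot: [-1.57, -0.0, 3.0]
force: [-0.1, -0.1, -6.6]
width: 11.0
```

```bash
python3 - <<'E'
from h import *
import cv2
np.set_printoptions(precision=1,suppress=True)
rel(g2w([41.5,0,129.7]),180+GY); print(read_state()['torque'].round(2))
a=get_image('side')[:,:,::-1]; b=get_image('top')[:,:,::-1]
cv2.imwrite('pics/s5.png',a);cv2.imwrite('pics/t5.png',b)
A=cv2.resize(a[100:340,170:450],None,fx=1.7,fy=1.7,interpolation=cv2.INTER_CUBIC)
B=cv2.resize(b[110:350,120:300],None,fx=1.7,fy=1.7,interpolation=cv2.INTER_CUBIC)
cv2.imwrite('pics/c5.png',np.hstack([A,B]))
# where the eye should be for the present pose
p=read_state()['eef_pos']; R=Rz(np.degrees(read_state()['tool_rot'][2])-180)
for x in(128,-252):
    q=p+[0,0,19.5]+R@np.array([x+.5,0,0]); print(x,q,proj('side',q),((proj('side',q)-[170,100])*1.7),(proj('top',q)-[120,110])*1.7+[476,0])
E
```

```text
t 15.65 pos [545.8 167.5 188.5] rot deg [-89.9  -0.  171.9] F [-0.1 -0.1 -6.6] w 11.0
shift units [ 0.1  1.5 -0.9]
turn units [-0. -0.  0.]
[-0.1 -0.   0. ]
128 [673.1 149.4 208. ] [233.7 178.5] [108.3 133.5] [634.8  72.5]
-252 [296.9 203.  208. ] [405.6 224.1] [400.5 211. ] [553.4 467.2]
```

View pics/c5.png

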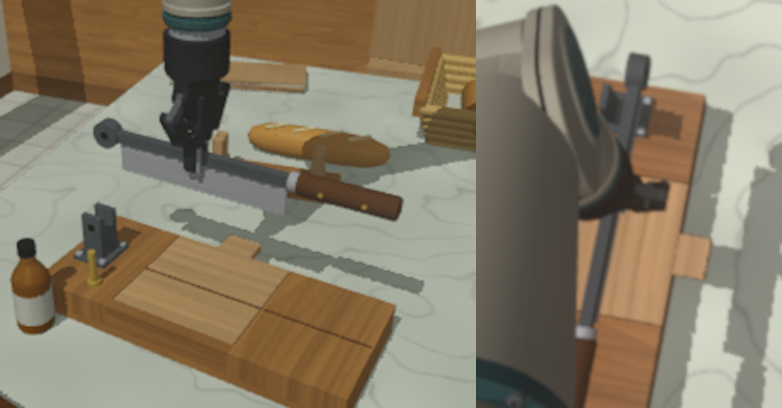

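The seen eye (107,132) and handle end (400,207) match the prediction, with the same offsets as when it lay in the rest, so the lever is still level. I'll move it over the plane and start down.

>>> apply_moves([
  [0.02, 0, -0.2, 0, 0, 0],
  [0.02, 0, -0.25, 0, 0, 0],
  [0.02, 0, -0.25, 0, 0, 0],
  [0.02, 0, -0.15, 0, 0, 0],
  [0, 0, 0, 0, 0, 0],
  [0, 0.2, 0, 0, 0, 0],
  [0, 0.3, 0, 0, 0, 0],
  [0, 0.2, 0, 0, 0, 0],
  [0, 0, 0, 0, 0, 0],
  [0, 0, 0, 0, 0, 0],
])

```text
clock: 17.0
eef_pos: [547.5, 203.2, 160.6]
tool_rot: [-1.571, 0.0, 3.002]
force: [0.9, -0.4, -6.6]
width: 10.8
```

```bash
cat > look.py <<'E'
from h import *
import cv2,sys
np.set_printoptions(precision=1,suppress=True)
rel(g2w([41.5,0,129.7]),180+GY)
a=get_image('side')[:,:,::-1]; b=get_image('top')[:,:,::-1]
A=cv2.resize(a[110:290,170:330],None,fx=3,fy=3,interpolation=cv2.INTER_CUBIC)
B=cv2.resize(b[130:310,140:245],None,fx=3,fy=3,interpolation=cv2.INTER_CUBIC)
cv2.imwrite(sys.argv[1],np.hstack([A,B]))
s=read_state();p=s['eef_pos']; R=Rz(np.degrees(s['tool_rot'][2])-180)
q=p+[0,0,19.5]+R@np.array([128.5,0,0])
for n,q in(('eye',q),('forktop',g2w([170,0,111])),('cheek+',g2w([170,14,111])),('cheek-',g2w([170,-14,111]))): print(n,q,(proj('side',q)-[170,110])*3,(proj('top',q)-[140,130])*3+[480,0])
E
python3 look.py pics/c6.png
```

```text
t 17.0 pos [547.5 203.2 160.6] rot deg [-90.   0. 172.] F [ 0.9 -0.4 -6.6] w 10.8
shift units [0.  0.8 0. ]
turn units [ 0. -0. -0.]
eye [674.9 185.4 180.4] [167.9 260. ] [646.   78.6]
forktop [674.  183.8 111. ] [175.8 341.3] [668.6 114.1]
cheek+ [676.  197.7 111. ] [164.6 349.9] [647.  110.6]
cheek- [672.1 170.  111. ] [186.7 332.9] [690.2 117.5]
```

View pics/c6.png

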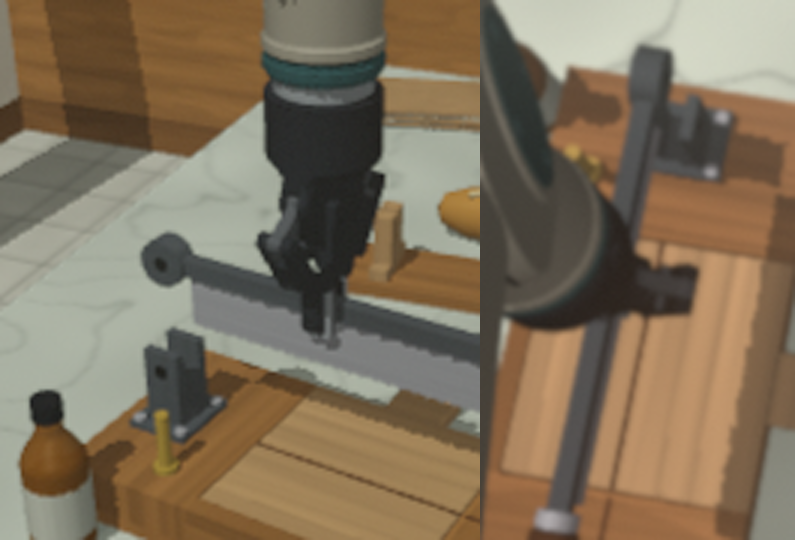

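The eye is at side crop (165,259) and the cheek tops at (162,350) and (186,337), each within 1 px of prediction. I'll descend the last 31 mm gently.

>>> apply_moves([
  [0, 0.1, 0, 0, 0, 0],
  [0, 0.2, 0, 0, 0, 0],
  [0, 0.2, 0, 0, 0, 0],
  [0, 0.15, 0, 0, 0, 0],
  [0, 0.1, 0, 0, 0, 0],
  [0, 0.03, 0, 0, 0, 0],
  [0, 0, 0, 0, 0, 0],
  [0, 0, 0, 0, 0, 0],
  [0, 0, 0, 0, 0, 0],
])

```text
clock: 18.23
eef_pos: [547.4, 203.3, 129.6]
tool_rot: [-1.571, 0.0, 3.002]
force: [-0.5, 0.1, -6.4]
width: 10.7
```

```bash
python3 look.py pics/c7.png; python3 - <<'E'
from h import *
a,b=onz('top',(195.7,166.7),187),onz('top',(169,290),187);print(a,b,np.degrees(np.arctan2((a-b)[1],(a-b)[0])))
E
```

```text
t 18.23 pos [547.4 203.3 129.6] rot deg [-90.   0. 172.] F [-0.5  0.1 -6.4] w 10.7
shift units [ 0. -0.  0.]
turn units [ 0.  0. -0.]
eye [674.6 185.4 149. ] [171. 298.] [655.5  95.2]
forktop [674.  183.8 111. ] [175.8 341.3] [668.6 114.1]
cheek+ [676.  197.7 111. ] [164.6 349.9] [647.  110.6]
cheek- [672.1 170.  111. ] [186.7 332.9] [690.2 117.5]
[653.74679496 182.25228621 187.        ] [441.60273745 213.26458643 187.        ] -8.31687899934876
```

View pics/c7.png

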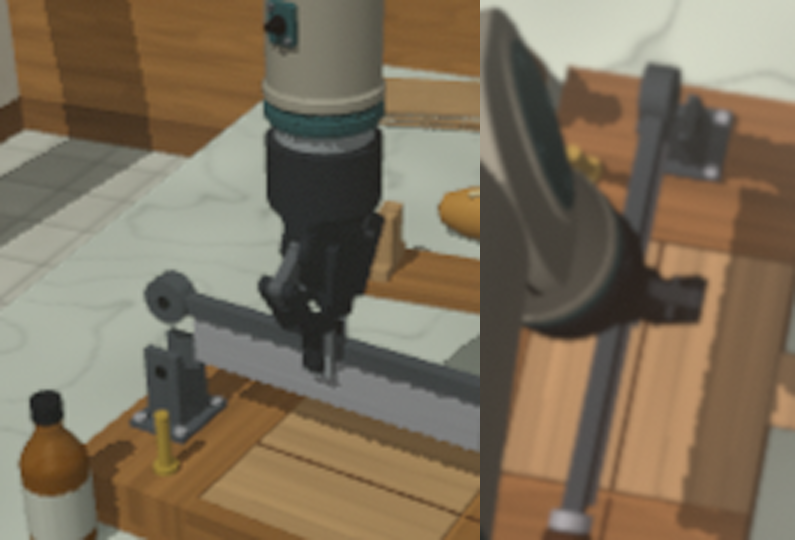

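The hub centre is at side crop (169,298), against a predicted (171,298), with the cheeks just below it. There is still about a 1.7 mm y offset that my print rounding hid. I'll check the fork against the first picture and then correct.

```bash
python3 - <<'E'
from h import *
import cv2
print('fork far-top pred',proj('top',g2w([185,0,111])),'eyeballed 203.2,160.4')
im=cv2.imread('pics/top0.png');c=im[152:196,188:232]
c=cv2.resize(c,None,fx=10,fy=10,interpolation=cv2.INTER_CUBIC)
for p in([185,0,111],[185,-10,111],[185,-18,111],[185,10,111],[185,18,111],[155,0,111]):
    u=(proj('top',g2w(p))-[188,152]+.5)*10; cv2.circle(c,tuple(int(v) for v in u),3,(0,0,255),-1)
cv2.imwrite('pics/f.png',c)
E
```

```text
fork far-top pred [204.40167631 160.57691467] eyeballed 203.2,160.4
```

View pics/f.png

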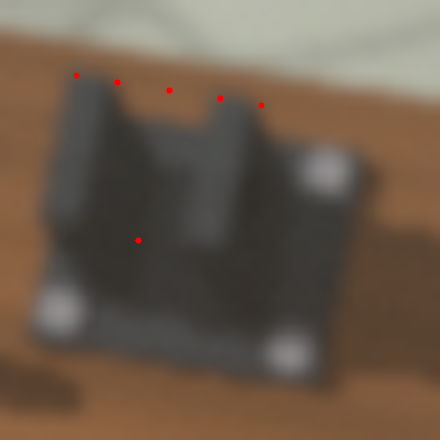

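>>> apply_moves([
  [0.01, 0, 0.02, 0, 0, 0],
  [0, 0, 0.022, 0, 0, 0],
  [0, 0, 0, 0, 0, 0],
  [0, 0, 0, 0, 0, 0],
])

```text
clock: 18.82
eef_pos: [546.6, 201.6, 129.3]
tool_rot: [-1.571, 0.0, 3.002]
force: [-0.2, 0.2, -6.4]
width: 10.6
```

The predicted cheek corners lie on the fork, perhaps 0.7 px (about 1 mm) to the −y side. My last picture is an overlay of predicted eye and spine points for the present pose.

```bash
python3 - <<'E'
from h import *
import cv2
s=read_state();p=s['eef_pos'];R=Rz(np.degrees(s['tool_rot'][2])-180);o=p+[0,0,19.5]
L=lambda x,y,z:o+R@np.array([x+.5,y,z])
rel(g2w([41.5,0,129.7]),180+GY); print(Rz(-GY)@(L(128,0,0)-G0))
out=[]
for n,(x0,y0,w,h,k),pts in(('top',(180,140,44,60,8),[(128,9,18),(128,-9,18),(145,9,5),(145,-9,5),(60,6,7),(60,-6,7),(90,6,7),(90,-6,7)]),('side',(205,190,52,70,7),[(128,9,0),(128,9,18),(146,9,0),(128,9,-18),(110,9,0),(90,6,7),(90,6,-7)])):
    im=get_image(n)[:,:,::-1];cv2.imwrite(f'pics/end_{n}.png',im)
    c=cv2.resize(im[y0:y0+h,x0:x0+w],None,fx=k,fy=k,interpolation=cv2.INTER_CUBIC)
    P=[(L(*q),(0,0,255)) for q in pts]+[(g2w([a,b,111]),(0,255,0)) for a in(155,185) for b in(-18,-10,10,18)]
    for q,col in P: cv2.circle(c,tuple(int(v) for v in (proj(n,q)-[x0,y0]+.5)*k),3,col,-1)
    out.append(np.vstack([c,np.zeros((490-c.shape[0],c.shape[1],3),np.uint8)]))
cv2.imwrite('pics/g.png',np.hstack(out))
E
```

```text
t 18.82 pos [546.6 201.6 129.3] rot deg [-90.     0.   172.01] F [-0.2  0.2 -6.4] w 10.6
shift units [-0.003 -0.01  -0.003]
turn units [ 0.     0.001 -0.   ]
[ 1.69865420e+02 -8.83688916e-02  1.48809417e+02]
```

View pics/g.png

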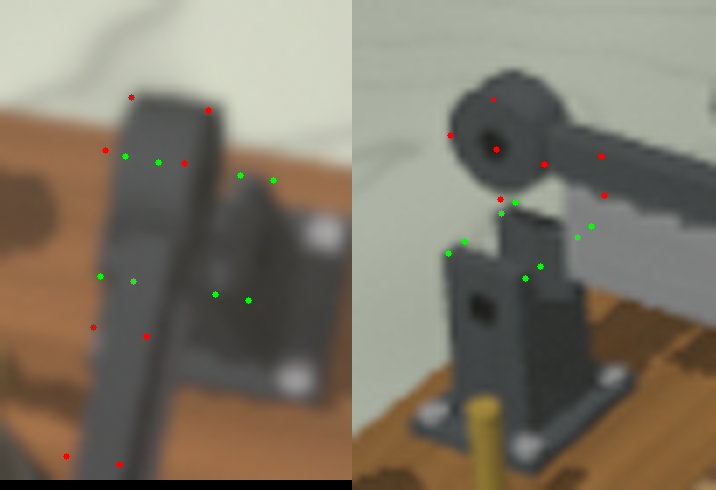

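In the top view the lever sits about 1.5 px right (−y) of its prediction, while the cheeks sit about 0.7 px left, so the eye may be 2–3 mm too far −y relative to the fork. I'll measure the left edges at sub-pixel level.

```bash
python3 - <<'E'
from h import *
import cv2
s=read_state();p=s['eef_pos'];R=Rz(np.degrees(s['tool_rot'][2])-180);o=p+[0,0,19.5]
L=lambda x,y,z:o+R@np.array([x+.5,y,z])
def edge(im,q,sgn):  # strongest edge along row near predicted pixel; sgn -1 bright->dark
    u=proj('top',q);x=np.arange(u[0]-6,u[0]+6,.1).astype(np.float32)
    g=cv2.GaussianBlur(im[:,:,0].astype(np.float32),(0,0),.7)
    pr=cv2.remap(g,x[None],np.full((1,len(x)),u[1],np.float32),cv2.INTER_CUBIC)[0]
    d=np.gradient(pr)*sgn; return x[d.argmax()]-u[0],d.max()*10
t=cv2.imread('pics/end_top.png')[:,:,::-1];t0=cv2.imread('pics/top0.png')[:,:,::-1]
for x in(60,70,80,90,100): print('spine L',x,edge(t,L(x,6,7),-1))
for x in(122,126,130): print('hub L',x,edge(t,L(x,9,17.8),-1))
for g in(160,165,170,175,180): print('cheek+ outer',g,edge(t0,g2w([g,18,111]),-1),'cheek- outer R',edge(t0,g2w([g,-18,111]),1),'now',edge(t,g2w([g,-18,111]),1))
# base edges for the line
for g in(-180,-150,-120,120): print('base +y',g,edge(t0,g2w([g,90,45]),-1))
u=proj('top',L(128,0,18));print('px/mm',(proj('top',L(128,1,18))-u),proj('top',g2w([170,1,111]))-proj('top',g2w([170,0,111])))
E
```

```text
spine L 60 (np.float64(1.2000021326931005), np.float32(27.930756))
spine L 70 (np.float64(-1.9999973860714135), np.float32(10.424919))
spine L 80 (np.float64(0.900002925063859), np.float32(21.332855))
spine L 90 (np.float64(-0.1999926698754848), np.float32(30.92987))
spine L 100 (np.float64(-0.30000399904190544), np.float32(32.385635))
hub L 122 (np.float64(1.0000073780425964), np.float32(29.098663))
hub L 126 (np.float64(1.5000060348434374), np.float32(23.571663))
hub L 130 (np.float64(1.0999947039795757), np.float32(28.02391))
cheek+ outer 160 (np.float64(-0.7000014684172413), np.float32(24.256744)) cheek- outer R (np.float64(-5.199993993348471), np.float32(6.4709473)) now (np.float64(-5.199993993348471), np.float32(5.7253265))
cheek+ outer 165 (np.float64(-1.2000033135774402), np.float32(22.63153)) cheek- outer R (np.float64(-5.499993771587867), np.float32(7.0442963)) now (np.float64(5.500006228412133), np.float32(6.3867188))
cheek+ outer 170 (np.float64(-0.5999973182277358), np.float32(22.703972)) cheek- outer R (np.float64(4.899996416417309), np.float32(26.05217)) now (np.float64(4.899996416417309), np.float32(30.894508))
cheek+ outer 175 (np.float64(-1.099999321693332), np.float32(22.36641)) cheek- outer R (np.float64(5.399997473021415), np.float32(24.349098)) now (np.float64(5.399997473021415), np.float32(28.350182))
cheek+ outer 180 (np.float64(-0.6999976819402889), np.float32(21.861229)) cheek- outer R (np.float64(0.7999936945313948), np.float32(25.562897)) now (np.float64(0.7999936945313948), np.float32(32.72587))
base +y -180 (np.float64(-1.6000015160958014), np.float32(19.22142))
base +y -150 (np.float64(-2.1000001505606463), np.float32(12.951202))
base +y -120 (np.float64(-1.6999975471011055), np.float32(14.847794))
base +y 120 (np.float64(-1.2999951500522116), np.float32(18.590698))
px/mm [-0.54776683 -0.08782092] [-0.51368054 -0.08280646]
```

```bash
python3 - <<'E'
from h import *
import cv2
s=read_state();p=s['eef_pos'];R=Rz(np.degrees(s['tool_rot'][2])-180);o=p+[0,0,19.5]
L=lambda x,y,z:o+R@np.array([x+.5,y,z])
im=cv2.imread('pics/end_side.png');g=im.mean(2)
def hole(q):
    u=proj('side',q);x,y=np.round(u).astype(int);w=g[y-3:y+4,x-4:x+4];m=np.clip(np.median(w)-12-w,0,None)
    Y,X=np.mgrid[y-3:y+4,x-4:x+4];return np.array([(X*m).sum(),(Y*m).sum()])/m.sum()-u
rl,rf=hole(L(128,9,0)),hole(g2w([170,18,95]));print('hole resid lever',rl,'fork',rf)
def vedge(im,q,sgn):
    u=proj('top',q);y=np.arange(u[1]-6,u[1]+6,.1).astype(np.float32)
    b=cv2.GaussianBlur(im[:,:,2].astype(np.float32),(0,0),.7)
    pr=cv2.remap(b,np.full((1,len(y)),u[0],np.float32),y[None],cv2.INTER_CUBIC)[0]
    d=np.gradient(pr)*sgn;return y[d.argmax()]-u[1]
t=cv2.imread('pics/end_top.png');t0=cv2.imread('pics/top0.png')
vf=[vedge(t0,g2w([185,y,111]),-1) for y in(13,15,-13,-15)];print('fork far end dv',vf)
# hub far silhouette: max over rim
best=min((proj('top',L(128+18*np.cos(a),y,18*np.sin(a)))[1],a) for a in np.linspace(0,1.6,50) for y in(0,))
vl=[vedge(t,L(128+18*np.cos(best[1]),y,18*np.sin(best[1])),-1) for y in(-2,-1,0,1,2)];print('hub far dv',vl)
def solve(q,dtop,dside):
    J=[];e=1
    for n in('top','side'): J.append(np.array([proj(n,q+e*v)-proj(n,q) for v in Rz(GY).T]).T)
    A=np.vstack(J);b=np.r_[dtop,dside];r=np.linalg.lstsq(A,b,rcond=None);return r[0],r[1]
a=solve(L(128,0,10),[1.2,np.median(vl)],rl);b=solve(g2w([170,0,105]),[-.86,np.median(vf)],rf)
print('lever err (g axes mm)',a,'fork err',b,'relative correction',b[0]-a[0])
E
```

```text
hole resid lever [-0.4756257  -0.57994167] fork [-1.18279323  0.08292731]
fork far end dv [np.float64(-0.39999405802598176), np.float64(-0.29999714282541845), np.float64(-0.5999998250729561), np.float64(-0.8000017044984702)]
hub far dv [np.float64(-1.3999929902861368), np.float64(-1.399997552492522), np.float64(-1.3000037608846924), np.float64(-1.200002459140876), np.float64(-1.099993646213079)]
lever err (g axes mm) (array([ 2.67988632, -1.68554489, -0.05494662]), array([0.00707622])) fork err (array([1.06446362, 1.98040336, 0.28524683]), array([0.13871933])) relative correction [-1.6154227   3.66594825  0.34019346]
```

Both views agree, with residuals under 0.2 px: the eye is 1.6 mm too far in x and 3.7 mm short in y relative to the fork. I'll correct by that.

>>> apply_moves([
  [0.02, -0.01, -0.045, 0, 0, 0],
  [0.02, 0, -0.045, 0, 0, 0],
  [0, 0, 0, 0, 0, 0],
  [0, 0, 0, 0, 0, 0],
  [0, 0, 0, 0, 0, 0],
])

```text
clock: 19.55
eef_pos: [545.6, 205.3, 129.7]
tool_rot: [-1.571, 0.0, 3.002]
force: [0.3, 0.4, -6.7]
width: 11.0
```

```bash
python3 - <<'E'
from h import *
import cv2
s=read_state();p=s['eef_pos'];R=Rz(np.degrees(s['tool_rot'][2])-180);o=p+[0,0,19.5]
print(s['clock'],p,np.degrees(s['tool_rot']),s['force'],abs(s['qd']).max(),s['width'])
L=lambda x,y,z:o+R@np.array([x+.5,y,z])
S=get_image('side')[:,:,::-1];T=get_image('top')[:,:,::-1]
def prof(im,n,q,ax):
    u=proj(n,q).astype(np.float32);k=np.arange(-6,6,.1,dtype=np.float32)[None]
    b=cv2.GaussianBlur(im.astype(np.float32),(0,0),.7)
    b=b[:,:,0 if False else 2]
    x=u[0]+k*(ax==0);y=u[1]+k*(ax==1);d=-np.gradient(cv2.remap(b,x,y,cv2.INTER_CUBIC)[0]);return k[0][d.argmax()]
print('hub L',[prof(T,'top',L(x,9,17.8),0) for x in(122,126,130)],'spine L',[prof(T,'top',L(x,6,7),0) for x in(20,40,50,60,70,80,90)])
u=proj('side',L(128,9,0));x,y=np.round(u).astype(int);w=S.mean(2)[y-3:y+4,x-4:x+4];m=np.clip(np.median(w)-12-w,0,None);Y,X=np.mgrid[y-3:y+4,x-4:x+4]
print('hole',np.array([(X*m).sum(),(Y*m).sum()])/m.sum()-u)
# level: spine upper/lower edge in side view, at stations, vs predicted for exactly level
def up(q):
    u=proj('side',q).astype(np.float32);k=np.arange(-5,5,.1,dtype=np.float32)[None]
    b=cv2.GaussianBlur(S.mean(2).astype(np.float32),(0,0),.7);d=np.gradient(cv2.remap(b,np.full_like(k,u[0]),u[1]+k,cv2.INTER_CUBIC)[0]);return round(float(k[0][d.argmax()]),2)
print('spine bottom edge dv',[(x,up(L(x,6,-7))) for x in(100,85,70,50,-50,-70,-90,-110)])
i0=cv2.imread('pics/side0.png').mean(2)
dif=lambda a,q,r:abs(a[int(q[1])-r:int(q[1])+r,int(q[0])-r:int(q[0])+r]-i0[int(q[1])-r:int(q[1])+r,int(q[0])-r:int(q[0])+r]).mean()
print('bottle diff',dif(S.mean(2),(189,275),12),'pin diff',dif(S.mean(2),(225,258),5),'baguette',dif(S.mean(2),(383,186),6))
E
```

```text
19.55 [545.579105   205.31845396 129.7304808 ] [-8.99952154e+01  3.12842993e-03  1.72003883e+02] [ 0.28843161  0.35952979 -6.74219354] 0.002363949729226121 10.98494984915495
hub L [np.float32(1.1999931), np.float32(1.4999928), np.float32(1.1999931)] spine L [np.float32(0.7999935), np.float32(0.5999937), np.float32(-2.4000034), np.float32(1.299993), np.float32(0.09999418), np.float32(0.8999934), np.float32(0.8999934)]
hole [-0.51965543 -0.61390613]
spine bottom edge dv [(100, -0.1), (85, 0.3), (70, -0.6), (50, -1.0), (-50, -0.0), (-70, -0.7), (-90, -0.6), (-110, -0.6)]
bottle diff 6.053240740740741 pin diff 5.416666666666669 baguette 28.65277777777778
```

```bash
python3 -c "
from cell import *
print(finish_job())"
```

```text
the job is handed in; nothing more can be done
None
```

The bed board is shut, and the arm is holding the lever level above the fork. I handed the job in at 19.6 s, well inside the 59 s limit.

**What I did**
- **Bed:** I pushed the bed board shut by its tab until it stopped moving and the force rose to about 11 N. Both views then showed it shut, with its seam in line with the base's.
- **Lever:** I gripped it at its balance point and raised it 66 mm straight up out of the rest. I then carried it over level and lowered it above the fork.

**Last checks**
- **Position:** The first hold had the eye about 3.7 mm off sideways and 1.6 mm too far along x from the fork. I moved it by those amounts. The eye then showed the same small offsets from the predicted pixels as before, so the correction went through in full. By this measure the eye is within about 1 mm of straight above the fork, with its hub about 20 mm clear of the fork's top.
- **Hold:** The lever is level to within about a millimetre along the spine and in line with the base to about 0.3°. It is held still with a steady load of about 6.7 N, close to its nominal weight.

**Disagreements**
- **Calibration:** The lever's position predicted from the arm and the position seen by the cameras differ by about 2–3 mm. That is roughly the calibration error, so I relied on the camera position of the eye relative to the fork.
- **Bottle, pin and baguette:** The final pixel comparison was not conclusive. The bottle and pin areas differed slightly, probably from shadow. The baguette area differed more, possibly because the arm or lever blocked the view. The bottle and pin look unmoved in my last pictures. I last saw the whole baguette in place while carrying the lever over, and the arm did not go near it afterwards.

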